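# Unlatch the slide cassette and present it to the reader

## Task

Take the longer of the two slide cassettes out of its dock by pinching its two black side catches together, and lift it clear. Carry it to the flat bench reader and finish still holding it there, catches pinched, upright and still, with its underside roughly 6 cm above the middle of the dark window and touching nothing but the gripper. Leave the short cassette and the glassware and rack as they stand.

Things in the scene. Friction and masses are not known exactly. Their poses are not given: they have to be found in the camera images.
- long_cassette: The cassette to take: white open frame of glass slides, 84 (its x) x 28 (its y) x 50 mm high, 0.17 to 0.3 kg. Origin: centre of its underside; z up. Mid-length on its +y and -y sides stands a black sprung catch with an upright flat finger pad, 30 mm wide, 34 to 62 mm above the origin; the pads' outer faces are 52 mm apart when free, 38 mm when fully pinched.
- long_cassette_left (a joint): The catch on the cassette's +y side: travel towards the cassette, 0 (free, latched) to 0.007 m (stop). Spring: 4 N at 0, about 6.5 N at the stop. A tooth at its foot hooks under a lip of the dock: the cassette lifts only with both catches in by more than 4 mm, best at the stop.
- long_cassette_right (a joint): The same for the catch on the cassette's -y side.
- long_dock: The grey dock that holds the long cassette, fixed to the bench: base plate 134 (x) x 92 (y) x 8 mm, low walls up to 29 mm. Origin: centre of its underside; axes as the seated cassette, whose underside rests 8 mm above this origin. The cassette has about 1.5 mm of play and is out of the dock once raised 35 mm.
- short_dock: The like dock of the short cassette, fixed: base plate 104 x 92 x 8 mm, walls up to 29 mm. Origin: centre of its underside.
- short_cassette: The short cassette, to be left alone: the same frame and catches, 54 mm long, latched in its own dock; its catches reach 70 mm above the bench. Origin: centre of its underside.
- reader: The flat bench reader, fixed: a white box 124 (x) x 112 (y) x 41 mm high with a dark square window 72 mm wide in the middle of its top. Origin: centre of its underside.
- reader_window (a point): Centre of the reader's dark window, on its top, 41 mm above the bench.
- flask: Glass conical flask, base 84 mm across, 132 mm high, standing loose. Origin: centre of its underside.
- sample_jar: Amber jar, 60 mm across, 75 mm high, standing loose. Origin: centre of its underside.
- tube_rack: Blue tube rack with capped tubes, 70 (x) x 210 (y) x 96 mm high over the caps, standing loose. Origin: centre of its underside.
There are look-alikes about, which are no part of the job. Leave any yellow look-alike of the long_dock alone.

How it is judged:
On the way, in this order (a step that is already met when the one before it is completed fails the run):
1. both catches are pinched in by over 4 mm while the cassette still sits in its dock (value of joint each of long_cassette_left, long_cassette_right above 0.004 m and z of long_cassette in the frame of long_dock below 0.02 m), for 0.05 s.
2. the cassette is lifted over 40 mm, with the catches still pinched (value of joint each of long_cassette_left, long_cassette_right above 0.003 m and z of long_cassette in the frame of long_dock above 0.048 m and contact force between the fingers and long_cassette above 2 N), for 0.1 s.
At the end, for the whole second after the job is handed in: The long cassette hangs still and upright (within 0.2 rad) from the fingers, catches in over 3 mm, underside 20 to 110 mm above the reader window and within 30 mm of its centre, touching nothing else; short cassette moved under 15 mm, flask, jar and rack under 30 mm (z of long_cassette in the frame of reader_window between 0.02 and 0.11 m and horizontal distance between long_cassette and reader_window below 0.03 m and angle between long_cassette's own z axis and vertical below 0.2 rad and value of joint each of long_cassette_left, long_cassette_right above 0.003 m and contact force between the fingers and long_cassette above 2 N and contact force between long_cassette and reader below 0.2 N and contact force between long_cassette and long_dock below 0.2 N and contact force between long_cassette and short_cassette below 0.2 N and contact force between long_cassette and short_dock below 0.2 N and linear speed of long_cassette below 0.03 m/s and distance of short_cassette from where it was at the start of the episode below 0.015 m and distance of each of flask, sample_jar, tube_rack from where it was at the start of the episode below 0.03 m); the arm keeps its last pose, push and grip.
It fails at once if the short cassette is shifted or pulled out (distance of short_cassette from where it was at the start of the episode above 0.015 m).
It fails at once if the flask, jar or rack is knocked (distance of any of flask, sample_jar, tube_rack from where it was at the start of the episode above 0.03 m).
It also fails if it takes over 37 s, if anything falls off the work surface, if the arm or the gripper's body presses on something with over 40 N, if the wrist force passes 120 N, or if a joint passes its speed limit or range.

## Robot

A 6-joint arm with a two-finger parallel gripper is mounted at the origin on the work surface. World frame = base frame: x ahead of the robot, y to its left, z up, the work surface at z = 0. Lengths are in m, angles in rad, forces in N, time in s.
With the tool pointing down it reaches from about 0.2 to 0.875 m from the base axis. Payload 3.4 kg.
Tool frame: the origin (TCP) lies midway between the tips of the shut fingers; the grasp point (between the pads) lies 19 mm behind it (tcp_to_grasp is the distance from the TCP to the grasp point, in m); z points along the fingers, y is the line along which they close (so a half turn about z gives the same grasp; the last joint's range is limited). The gripper opens to 94 mm and grips with 3 to 60 N. Pads are 16 mm wide; open, the fingers measure 119 mm over their backs; the gripper's body (75 mm by 177 mm) begins 78 mm behind the grasp point.
Start: joints at [1.109, 0.276, 1.505, -0, 1.361, -0.121], TCP at [0.192, 0.542, 0.205] pointing down, gripper open.
Joint ranges: [-2.89, 2.89], [-0.75, 2.08], [0.22, 2.7], [-1.18, 4.32], [0.11, 2.71], [-2.7, 2.7]. Speed limits (rad/s): [2.57, 2.57, 3.14, 3.14, 3.14, 3.14].

## Interface

Orientations are given as a unit quaternion [x, y, z, w].
In Python, from rig import read_state, get_image, camera_model, hand_in, regions_of, tcp_to_grasp gives the robot as it stands.
- The arm moves only by the shell command python3 -m jog 'ROWS' [OPENING]. ROWS is JSON, a list of rows, each an object with "dp": the shift along the tool's x, y, z as a fraction of full scale, a list of three; "rotation": the turn, a rotation vector about the tool's x, y, z as a fraction of full scale, a list of three. A call has 1 to 12 rows; each row is the pose to reach, as a shift and turn from the pose commanded when the call began, along the tool's axes at that moment; what a row does not reach only later rows make up. Full scale, the value 1, is 750 mm for a shift and 90 degrees for a turn. A row lasts 1/10 s, in which the tool goes at most 50 mm and 8.59 degrees, less where a joint would pass 70% of its speed; a pose out of reach is approached as far as the arm can. A call with a number of a shift or a turn outside -1 to 1 is refused whole. A call with a gripper value outside its range is refused whole. OPENING is the gripper command: -1 is fully open, 1 is shut, values between are in proportion, set as the call begins (- or left out, the last holds). The fingers move at their own pace and stop on an object; the grip force is fixed at half the most. Time passes only in rows, so rows that repeat a pose let the fingers close. It gives the time, the measured TCP pose, the force, the opening and the grip force at its end, in the units of the state.
- read_state(): the state, without advancing time (a new reading comes with each control period).
- get_image(name): name is "scene" or "top"; returns (picture, depth): 480x640x3 uint8, blue, green, red; 480x640 float32, m along the optical axis (not along the pixel's ray), 0 where there is no reading.
- camera_model(name): a dict with "fx", "fy", "cx", "cy" (pixels), "view" (4x4, takes a point from world to camera coordinates). Camera axes: x right, y down, z forward; pixel columns grow to the right and rows downward; lengths in m; the calibration is good to about 2 mm. A picture is of the moment at which its call begins. camera_model takes no time and is no camera call.
- hand_in(): hands the job in; it is judged then, once.
Trained networks look in the newest picture that a camera, given by its name, has taken for a name from the list of things; names that differ only in an ending like _2 or _b are one class to them, and where a whole thing is asked for, a point or a joint stands for the part that bears it (a point fixed in the world has none). Each returns a list of dicts, best first, with "confidence" (0 to 1); they miss things now and then, are a little off and sometimes report something else, mostly with a low value. They report only what shows in the picture. A call takes as long as a camera call. They do not tell look-alikes from the thing itself.
- regions_of(camera, thing): "mask" (480x640 bool, what is visible of it) and "rect" ([left, top, right, bottom] in pixels, round what is visible of it).
The state is a dict: "clock": time; "joint_positions": joint angles; "qvel": joint speeds; "tau": joint torques, N m; "tcp_pos": TCP position; "ee_rot": TCP orientation; "contact_force": force on the tool from outside, world axes, zero at the start; "ft_torque": the same for the moment, N m; "gripper_width": finger opening in m; "gripper_force": force on a finger pad.
Only numpy, scipy, OpenCV 4.12 (cv2) and the standard library are available. Lean on these libraries where they do the work, as an engineer would, in place of code of your own. Each camera call takes 0.05 s, during which the arm holds its last target. There are 200 camera calls.

## Working session

There is one attempt and no reset: what is moved stays moved. The work goes in short steps, Python scripts to look and compute and a shell command to move; the robot and the scene stay as the last step left them, time stands still between calls to the robot, and variables do not carry over. Pictures are saved under pics/ and viewed, at most 10 in all, crops included, and the job is handed in when it is done.

```bash
mkdir -p pics; ls
cat > h.py <<'E'
import numpy as np, cv2
from rig import *
def pts(cam,d,mask=None):
    m=camera_model(cam); v,u=np.nonzero((d>0)&(mask if mask is not None else True)); z=d[v,u]
    P=np.c_[(u-m['cx'])/m['fx']*z,(v-m['cy'])/m['fy']*z,z,np.ones(len(z))]
    return (P@np.linalg.inv(np.array(m['view'])).T)[:,:3],u,v
E
python3 - <<'E'
from h import *
for c in("scene","top"):
    im,d=get_image(c); cv2.imwrite(f"pics/{c}0.png",im); np.save(f"{c}.npy",d)
    print(c,np.round(np.linalg.inv(camera_model(c)['view']),2).tolist())
    for t in("long_cassette","short_cassette","long_dock","short_dock","reader","flask","sample_jar","tube_rack"):
        for r in regions_of(c,t):
            P,u,v=pts(c,d,r['mask']); 
            if len(P): print(t,round(r['confidence'],2),r['rect'],np.round(np.median(P,0),3),np.round(np.percentile(P,2,axis=0),3),np.round(np.percentile(P,98,axis=0),3))
print(read_state())
E
```

```text
pics
scene [[0.25, 0.62, -0.74, 1.42], [0.97, -0.15, 0.21, -0.32], [0.02, -0.77, -0.64, 0.81], [0.0, 0.0, 0.0, 1.0]]
long_cassette 0.64 [321.6, 220.1, 347.6, 253.3] [ 0.538 -0.025  0.051] [ 0.448 -0.05   0.002] [0.574 0.013 0.071]
short_cassette 0.59 [237.6, 225.2, 258.9, 249.6] [ 0.496 -0.234  0.052] [ 0.461 -0.26   0.011] [ 0.517 -0.207  0.071]
long_dock 0.85 [198.0, 185.9, 236.3, 221.6] [ 0.28  -0.295  0.01 ] [ 0.208 -0.339  0.005] [ 0.332 -0.251  0.031]
long_dock 0.62 [276.9, 193.6, 325.0, 228.1] [ 0.359 -0.072  0.01 ] [ 0.286 -0.115  0.002] [ 0.412 -0.026  0.031]
long_dock 0.61 [315.8, 233.0, 358.0, 265.3] [ 0.567 -0.042  0.01 ] [ 0.471 -0.074  0.004] [0.6   0.018 0.032]
long_dock 0.59 [141.0, 266.4, 195.6, 304.6] [ 0.579 -0.436  0.01 ] [ 0.514 -0.487  0.005] [ 0.635 -0.385  0.031]
long_dock 0.33 [447.7, 246.0, 489.8, 310.9] [0.776 0.227 0.052] [0.743 0.2   0.005] [0.8   0.262 0.134]
short_dock 0.89 [228.4, 234.5, 275.4, 269.8] [ 0.517 -0.238  0.01 ] [ 0.451 -0.28   0.002] [ 0.544 -0.185  0.032]
reader 0.94 [404.1, 206.1, 456.1, 243.4] [0.532 0.248 0.04 ] [0.45  0.195 0.007] [0.
[... 2241 characters left out ...]
': 0.9, 'joint_positions': array([ 1.10900922e+00,  2.75891472e-01,  1.50487996e+00,  3.94975055e-05,
        1.36071908e+00, -1.21002382e-01]), 'qvel': array([-0.0003485 , -0.00073205,  0.00242302,  0.00170515, -0.0014118 ,
       -0.0009156 ]), 'tau': array([ 1.07063752e-04, -4.04447579e+01, -2.37504262e+01,  7.02519156e-02,
        2.48252117e-02,  1.46115013e-06]), 'tcp_pos': array([0.19219028, 0.54197192, 0.20550588]), 'ee_rot': array([ 1.69573100e-01,  9.85517611e-01,  5.44648513e-05, -3.82907831e-06]), 'contact_force': array([-0.19412622,  0.00891986,  0.39693494]), 'ft_torque': array([ 0.01292539, -0.03810669,  0.03368719]), 'gripper_force': 0.0, 'gripper_width': 0.09419412990083688}
```

Run:
```python
from h import *
a=cv2.imread("pics/top0.png"); b=cv2.imread("pics/scene0.png")
A=cv2.resize(a[215:295,250:410],(800,400),interpolation=cv2.INTER_CUBIC)
B=cv2.resize(b[205:275,225:365],(400,200),interpolation=cv2.INTER_CUBIC); C=cv2.resize(b[195:255,390:510],(400,200),interpolation=cv2.INTER_CUBIC)
cv2.imwrite("pics/crop1.png",np.vstack([A,np.hstack([B,C])]))
for c in("scene","top"):
    d=np.load(c+".npy"); P,u,v=pts(c,d)
    def rect(s,n):
        r=cv2.minAreaRect((P[s][:,:2]*1000).astype(np.float32)); print(c,n,s.sum(),np.round(r[0],1),np.round(r[1],1),round(r[2],1))
    near=(abs(P[:,0]-.53)<.08)&(abs(P[:,1]+.023)<.06)
    rect(near&(P[:,2]>.062)&(P[:,2]<.08),"pads")
    rect(near&(P[:,2]>.05)&(P[:,2]<.08),"frame+pads")
    rect(near&(P[:,2]>.006)&(P[:,2]<.08),"dock")
    for y in(-.048,.002):
        s=near&(P[:,2]>.055)&(P[:,2]<.08)&(abs(P[:,1]-y)<.012); print(c,'pad',np.round(P[s].mean(0),4) if s.any() else 0,s.sum(), np.round([P[s].min(0),P[s].max(0)],3).tolist() if s.any() else 0)
    s=(abs(P[:,0]-.5)<.1)&(abs(P[:,1]-.25)<.1)&(P[:,2]>.034)&(P[:,2]<.055); rect(s,"reader")
```

```text
scene pads 52 [531.2 -23.9] [53.  34.1] 82.9
scene frame+pads 289 [531.3 -24. ] [53. 87.] 82.9
scene dock 1314 [532.7 -24. ] [ 91.8 136.3] 80.8
scene pad [ 0.5366 -0.0462  0.0648] 43 [[0.512, -0.052, 0.055], [0.573, -0.036, 0.072]]
scene pad [ 0.5308 -0.0025  0.0654] 40 [[0.491, -0.01, 0.055], [0.551, 0.004, 0.073]]
scene reader 1160 [510.3 256.8] [113.4 126.4] 78.2
top pads 78 [528.9 -20.5] [59.7 67. ] 48.3
top frame+pads 261 [528.5 -22. ] [53.  86.7] 81.0
top dock 1737 [529.8 -22.9] [159.4 119.5] 0.3
top pad [ 0.53   -0.0443  0.0664] 38 [[0.51, -0.05, 0.055], [0.57, -0.036, 0.076]]
top pad [ 0.5218 -0.0014  0.0664] 44 [[0.488, -0.01, 0.055], [0.546, 0.006, 0.076]]
top reader 2056 [504.9 259.2] [112.9 124.2] 79.0
```

View pics/top0.png

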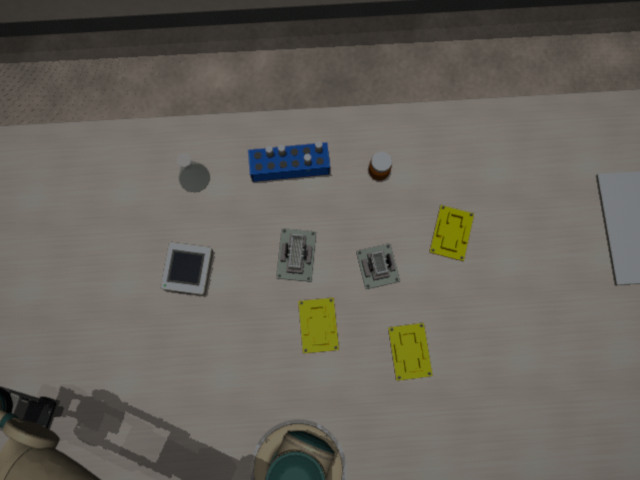

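View pics/crop1.png

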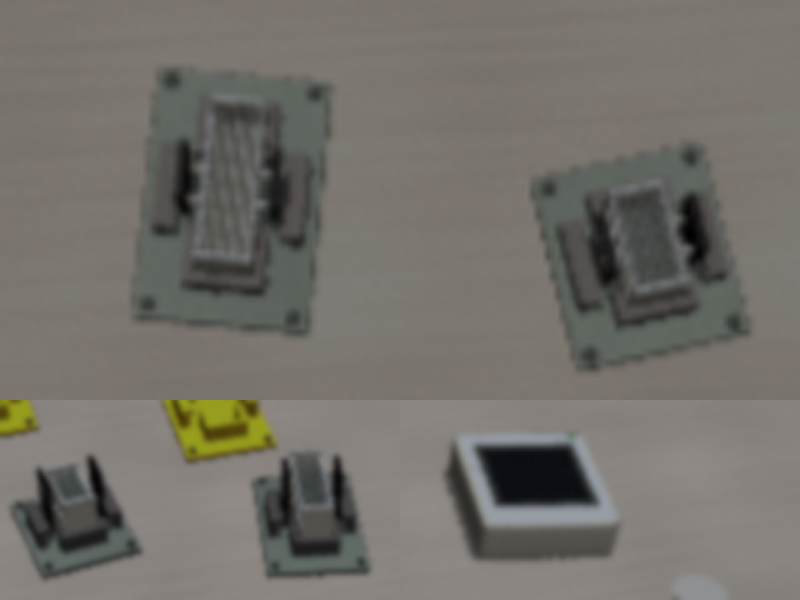

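The candidates in the top picture are:
- Grey dock with the long white cassette at (297,252).
- Grey dock with the short cassette at (378,264).
- Empty yellow look-alike docks at (318,325), (410,350) and (452,233).

The crop confirms (297,252): the frame is about 86 mm long and the pads are about 53 mm apart over their outer faces. That puts it at about (0.530, -0.023), yaw -8°. The reader is at about (0.507, 0.258), at pixel (187,268).

```bash
python3 -m jog '[{"dp":[-0.05,-0.04,0.01],"rotation":[0,0,-0.02]},{"dp":[-0.1,-0.08,0.02],"rotation":[0,0,-0.04]},{"dp":[-0.15,-0.12,0.03],"rotation":[0,0,-0.06]},{"dp":[-0.2,-0.165,0.04],"rotation":[0,0,-0.08]},{"dp":[-0.25,-0.205,0.05],"rotation":[0,0,-0.1]},{"dp":[-0.3,-0.25,0.05],"rotation":[0,0,-0.128]},{"dp":[-0.35,-0.29,0.05],"rotation":[0,0,-0.128]},{"dp":[-0.4,-0.33,0.05],"rotation":[0,0,-0.128]},{"dp":[-0.45,-0.37,0.05],"rotation":[0,0,-0.128]},{"dp":[-0.5,-0.415,0.05],"rotation":[0,0,-0.128]},{"dp":[-0.55,-0.455,0.05],"rotation":[0,0,-0.128]},{"dp":[-0.6,-0.496,0.05],"rotation":[0,0,-0.128]}]' -1
cat > to.py <<'E'
import sys; from h import *
from scipy.spatial.transform import Rotation as R
x,y,z,ya=map(float,sys.argv[1:]); s=read_state(); r=R.from_quat(s['ee_rot'])
d=r.inv().apply(np.array([x,y,z])-s['tcp_pos'])/.75
a=np.radians(ya); T=np.array([[np.sin(a)*-1*-1,np.cos(a)*1,0]]); 
yd=np.array([np.cos(a),np.sin(a),0]); zd=np.array([0,0,-1]); xd=np.cross(yd,zd)
w=(r.inv()*R.from_matrix(np.c_[xd,yd,zd])).as_rotvec()/(np.pi/2)
print(s['clock'],s['tcp_pos'].round(4),'dp',d.round(4),'rot',w.round(4),'F',s['contact_force'].round(1),s['gripper_width'])
E
python3 to.py .53 -.023 .14 82
```

```text
clock: 2.1
tcp_pos: [0.4929, 0.039, 0.1683]
ee_rot: [0.07, 0.998, 0.0, 0.0]
contact_force: [1.4, 0.2, -0.0]
gripper_width: 0.0938
gripper_force: 0.0
2.1 [0.4929 0.039  0.1683] dp [-0.0606 -0.075   0.0377] rot [ 0.0003  0.0006 -0.0004] F [ 1.4  0.2 -0. ] 0.0937734482972745
```

```bash
python3 -m jog '[{"dp":[-0.03,-0.037,0.019],"rotation":[0,0,0]},{"dp":[-0.061,-0.075,0.038],"rotation":[0,0,0]},{"dp":[-0.061,-0.075,0.07],"rotation":[0,0,0]},{"dp":[-0.061,-0.075,0.1],"rotation":[0,0,0]},{"dp":[-0.061,-0.075,0.11],"rotation":[0,0,0]},{"dp":[-0.061,-0.075,0.11],"rotation":[0,0,0]},{"dp":[-0.061,-0.075,0.11],"rotation":[0,0,0]}]'
python3 to.py .53 -.023 .037 82
python3 - <<'E'
from h import *
b,d=get_image("scene"); a,d2=get_image("top")
np.savez("g.npz",s=d,t=d2)
cv2.imwrite("pics/crop2.png",np.vstack([cv2.resize(b[180:280,270:405],(540,400),interpolation=cv2.INTER_CUBIC)]))
E
```

```text
clock: 2.8
tcp_pos: [0.5301, -0.021, 0.0863]
ee_rot: [0.07, 0.998, -0.0, 0.001]
contact_force: [-1.4, -0.1, 0.0]
gripper_width: 0.0939
gripper_force: 0.0
2.8 [ 0.5301 -0.021   0.0863] dp [-0.0001 -0.0027  0.0657] rot [0.     0.001  0.0002] F [-1.4 -0.1  0. ] 0.09389604297852736
```

View pics/crop2.png

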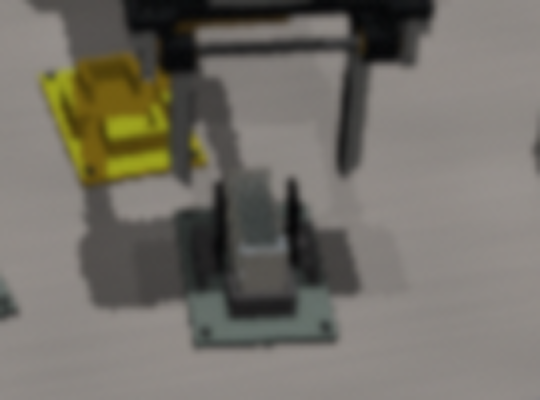

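The open fingers straddle the cassette: tips at crop (185,180) and (347,170), catches at (220,220) and (293,215) between them. I'll descend.

```bash
python3 -m jog '[{"dp":[0,-0.002,0.02],"rotation":[0,0,0]},{"dp":[0,-0.002,0.04],"rotation":[0,0,0]},{"dp":[0,-0.002,0.055],"rotation":[0,0,0]},{"dp":[0,-0.002,0.064],"rotation":[0,0,0]},{"dp":[0,-0.002,0.064],"rotation":[0,0,0]},{"dp":[0,-0.002,0.064],"rotation":[0,0,0]}]'
python3 to.py .53 -.023 .037 82
python3 -m jog '[{"dp":[0,0,0],"rotation":[0,0,0]},{"dp":[0,0,0],"rotation":[0,0,0]},{"dp":[0,0,0],"rotation":[0,0,0]},{"dp":[0,0,0],"rotation":[0,0,0]},{"dp":[0,0,0],"rotation":[0,0,0]},{"dp":[0,0,0],"rotation":[0,0,0]}]' 1
python3 to.py .53 -.023 .037 82
```

```text
clock: 3.5
tcp_pos: [0.5297, -0.0226, 0.0378]
ee_rot: [0.07, 0.998, 0.0, 0.0]
contact_force: [0.1, -0.7, -0.2]
gripper_width: 0.0943
gripper_force: 0.0
3.5 [ 0.5297 -0.0226  0.0378] dp [-0.0005 -0.0005  0.0011] rot [0.     0.0005 0.    ] F [ 0.1 -0.7 -0.2] 0.09432302424070263
clock: 4.1
tcp_pos: [0.5293, -0.0228, 0.0376]
ee_rot: [0.07, 0.998, -0.0, 0.0]
contact_force: [1.0, -0.4, 0.4]
gripper_width: 0.0493
gripper_force: 4.3
4.1 [ 0.5293 -0.0228  0.0376] dp [-0.0009 -0.0001  0.0007] rot [-0.0002  0.0002 -0.    ] F [ 1.  -0.4  0.4] 0.04930748699122318
```

```bash
python3 -m jog '[{"dp":[0,0,0],"rotation":[0,0,0]},{"dp":[0,0,0],"rotation":[0,0,0]},{"dp":[0,0,0],"rotation":[0,0,0]},{"dp":[0,0,0],"rotation":[0,0,0]},{"dp":[0,0,0],"rotation":[0,0,0]},{"dp":[0,0,0],"rotation":[0,0,0]}]'
python3 to.py .53 -.023 .037 82
```

```text
clock: 4.7
tcp_pos: [0.5294, -0.0227, 0.0376]
ee_rot: [0.07, 0.998, -0.0, 0.0]
contact_force: [-0.4, -1.4, 1.9]
gripper_width: 0.0358
gripper_force: 30.0
4.7 [ 0.5294 -0.0227  0.0376] dp [-0.0009 -0.0003  0.0008] rot [-0.      0.0002 -0.0001] F [-0.4 -1.4  1.9] 0.03580084875039087
```

Both pads are at the stop with 30 N of grip. I'll start the lift slowly.

```bash
python3 -m jog '[{"dp":[0,0,-0.006],"rotation":[0,0,0]},{"dp":[0,0,-0.013],"rotation":[0,0,0]},{"dp":[0,0,-0.02],"rotation":[0,0,0]},{"dp":[0,0,-0.027],"rotation":[0,0,0]},{"dp":[0,0,-0.027],"rotation":[0,0,0]}]'
```

```text
clock: 5.2
tcp_pos: [0.53, -0.0226, 0.0586]
ee_rot: [0.07, 0.998, 0.0, 0.001]
contact_force: [0.6, 0.2, -2.1]
gripper_width: 0.0355
gripper_force: 30.0
```

It is free: the wrist carries about 2.1 N, which matches the cassette's weight. I'll keep lifting and check with a picture.

```bash
python3 -m jog '[{"dp":[0,0,-0.015],"rotation":[0,0,0]},{"dp":[0,0,-0.035],"rotation":[0,0,0]},{"dp":[0,0,-0.06],"rotation":[0,0,0]},{"dp":[0,0,-0.085],"rotation":[0,0,0]},{"dp":[0,0,-0.11],"rotation":[0,0,0]},{"dp":[0,0,-0.12],"rotation":[0,0,0]},{"dp":[0,0,-0.12],"rotation":[0,0,0]},{"dp":[0,0,-0.12],"rotation":[0,0,0]}]'
python3 to.py .507 .258 .145 82
python3 - <<'E'
from h import *
b,d=get_image("scene")
cv2.imwrite("pics/crop3.png",cv2.resize(b[160:280,270:405],(540,480),interpolation=cv2.INTER_CUBIC))
E
```

```text
clock: 6.0
tcp_pos: [0.5287, -0.0225, 0.1472]
ee_rot: [0.07, 0.998, 0.0, -0.001]
contact_force: [0.1, 0.4, -2.7]
gripper_width: 0.0358
gripper_force: 30.0
6.0 [ 0.5287 -0.0225  0.1472] dp [0.0807 0.3663 0.0031] rot [ 0.0001 -0.0007 -0.0001] F [ 0.1  0.4 -2.7] 0.03584339026512269
```

View pics/crop3.png

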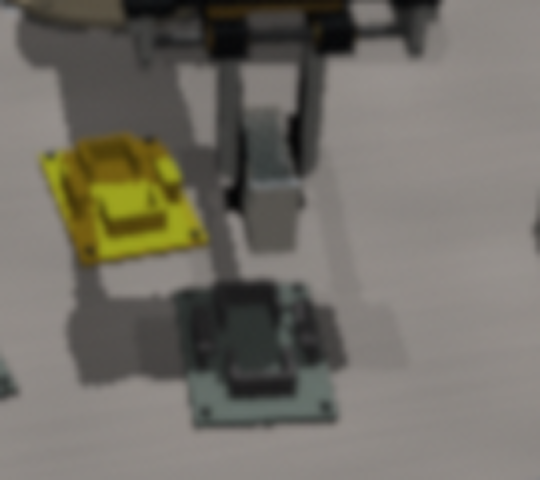

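The cassette hangs upright between the fingers at crop (268,190), clear of the empty dock at (250,350). I'll carry it to the reader.

```bash
python3 -m jog '[{"dp":[0.003,0.014,0],"rotation":[0,0,0]},{"dp":[0.01,0.045,0],"rotation":[0,0,0]},{"dp":[0.02,0.085,0],"rotation":[0,0,0]},{"dp":[0.03,0.13,0],"rotation":[0,0,0]},{"dp":[0.04,0.18,0],"rotation":[0,0,0]},{"dp":[0.05,0.23,0],"rotation":[0,0,0]},{"dp":[0.06,0.275,0],"rotation":[0,0,0]},{"dp":[0.07,0.315,0.005],"rotation":[0,0,0]},{"dp":[0.076,0.345,0.012],"rotation":[0,0,0]},{"dp":[0.08,0.36,0.018],"rotation":[0,0,0]},{"dp":[0.081,0.366,0.022],"rotation":[0,0,0]},{"dp":[0.081,0.366,0.022],"rotation":[0,0,0]}]'
python3 -m jog '[{"dp":[0,0,0],"rotation":[0,0,0]},{"dp":[0,0,0],"rotation":[0,0,0]},{"dp":[0,0,0],"rotation":[0,0,0]},{"dp":[0,0,0],"rotation":[0,0,0]},{"dp":[0,0,0],"rotation":[0,0,0]}]'
python3 to.py .507 .258 .13 82
python3 - <<'E'
from h import *
b,d=get_image("scene"); 
cv2.imwrite("pics/crop4.png",cv2.resize(b[130:260,350:500],(600,520),interpolation=cv2.INTER_CUBIC))
for c in("scene","top"):
    if c=="top": _,d=get_image(c)
    for t in("long_cassette","reader"):
        for r in regions_of(c,t)[:2]:
            P,u,v=pts(c,d,r['mask']); print(c,t,round(r['confidence'],2),np.round(np.median(P,0),3),np.round(np.percentile(P,2,axis=0),3),np.round(np.percentile(P,98,axis=0),3))
E
```

```text
clock: 7.25
tcp_pos: [0.5066, 0.2575, 0.1303]
ee_rot: [0.069, 0.998, -0.001, -0.001]
contact_force: [-0.4, -0.8, -3.2]
gripper_width: 0.0356
gripper_force: 30.0
clock: 7.75
tcp_pos: [0.5075, 0.2573, 0.1314]
ee_rot: [0.07, 0.998, 0.0, 0.0]
contact_force: [-0.6, 0.9, -2.7]
gripper_width: 0.0357
gripper_force: 30.0
7.75 [0.5075 0.2573 0.1314] dp [0.0008 0.0008 0.0019] rot [ 0.0001  0.0002 -0.0005] F [-0.6  0.9 -2.7] 0.03573130104738838
scene long_cassette 0.76 [0.527 0.25  0.143] [0.472 0.236 0.104] [0.553 0.274 0.164]
scene long_cassette 0.33 [0.534 0.246 0.04 ] [0.452 0.195 0.007] [0.576 0.307 0.045]
scene reader 0.58 [0.534 0.246 0.04 ] [0.449 0.195 0.005] [0.576 0.308 0.045]
top reader 0.7 [0.482 0.224 0.04 ] [0.437 0.196 0.007] [0.551 0.26  0.049]
```

View pics/crop4.png

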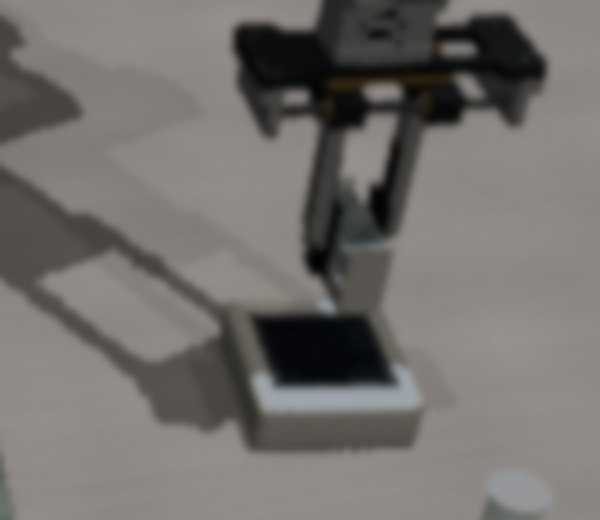

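The cassette hangs upright at crop (350,250), over the reader window at (325,350). It spans x 0.472–0.553 and its underside is at about z 0.103, roughly 6 cm above the window. The arm is still and the grip is 30 N.

```bash
python3 -c "
from rig import *
print(hand_in())"
```

```text
the job is handed in; nothing more can be done
None
```

I handed the job in with the long cassette held upright and still, catches pinched at 30 N, and its underside about 6 cm above the middle of the reader window; the verdict was not returned.

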